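# Set the ink grinder to speed three and start it

### The job

The ink grinder has a click selector (off at the dot, then speeds one to five clockwise at the lines): with a fingertip against the side of its pointer, push it round, counting the clicks, until it rests at speed three, the third click on from off. Only then press the start button fully down with a fingertip and let it spring back. Do not pinch the pointer between the fingers, and leave the seal, the ink stick and everything else where they are.

Things in the scene. Friction and masses are not known exactly. Their poses are not given: they have to be found in the camera images.
- grinder: the electric ink grinder, fixed: a wooden housing 350 x 300 mm with a level top 60 mm above the table; its front half is the control panel. Origin: at table height, 100 mm behind the front face, mid-width. x points from the front to the rear, y to the left seen from the front. On the rear half: a stone dish (centre 165 mm along x, 96 mm high) and a column 210 mm high with an arm
- selector (a joint): angle (rad) of the selector. 0 = off, at the anticlockwise stop, pointer along the grinder's +y (left), to a dot mark; grows clockwise from above. Speeds 1 to 5 (line marks) are each 36 degrees (0.628 rad) further: 3 is at 1.885, 5 at the stop. A spring detent holds each position; a sideways push of about 3 N at the pointer's end carries it over the crest half-way, then it jumps into the next by itself
- selector_hub (a point): point on the axis of the speed selector, a black hub of 48 mm diameter on the left of the panel with an upright pointer bar across it; 30 mm above the panel, nearly at the bar's top (in the grinder's frame x -45, y +60 mm)
- selector_tip (a point): outer end of the black pointer bar (white line on top), 52 mm from the axis and 16 mm above the panel. The bar is 14 mm wide, its flat flanks span 3 to 29 mm above the panel; it stands free from the hub's edge (24 mm from the axis) to the tip, and reaches 16 mm to the other side of the axis
- start_button_top (a point): centre of the top of the start button, a round steel push button 28 mm across in a dark ring of 44 mm, on the right side of the panel (50 mm in front of the grinder's origin, 90 mm to its right); released, its top is 22 mm above the panel, the ring's top 12 mm
- start_button (a joint): how far the start button is pressed (m): 0 released, 0.006 fully down; it springs back by itself. It takes about 1.5 N to begin and 5 N to press fully
- seal_mid (a point): bystander: a stone seal, 24 x 24 x 60 mm, standing on the grinder's panel behind and left of the start button; point half-way up
- ink_stick_mid (a point): bystander: a black ink stick, 90 x 22 x 11 mm, lying on the panel behind the selector; point half-way up
- paste_box_mid (a point): bystander: a round porcelain seal-paste box, 60 mm across and 35 mm high, on the table; point half-way up
- paperweight_mid (a point): bystander: a dark wooden paperweight bar, 210 x 30 x 16 mm, on the table; point half-way up
- brush_mid (a point): bystander: a writing brush, 275 mm long, 22 mm thick, lying on the table; point near its middle
- ink_bottle_mid (a point): bystander: a black ink bottle, 64 mm across, 150 mm high, on the table; point half-way up
- water_cup_mid (a point): bystander: a white porcelain cup, 76 mm across, 75 mm high, on the table; point half-way up

How it is judged:
On the way, in this order (a step that is already met when the one before it is completed fails the run):
1. the selector rests at speed three (value of joint selector between 1.76496 and 2.00496 rad and velocity of joint selector between -0.1 and 0.1 rad/s), for 0.3 s.
2. the start button is pressed fully down with the selector at speed three (value of joint selector between 1.76496 and 2.00496 rad and value of joint start_button above 0.0045 m), for 0.05 s.
At the end, for the whole second after the job is handed in: the selector rests at speed three (1.885 rad, within 0.12 rad) and the start button, pressed at least 4.5 mm after the selector was set, has sprung back to within 1 mm of its released height (value of joint selector between 1.76496 and 2.00496 rad and value of joint start_button below 0.001 m); the robot touches nothing.
It fails at once if the start button is pressed while the selector is not at speed three (value of joint start_button above 0.002 m and not (value of joint selector between 1.68496 and 2.08496 rad)).
It fails at once if the pointer is pinched: both its flanks are pressed by the fingers at once (contact force between the fingers and selector_c1 above 1 N and contact force between the fingers and selector_c2 above 1 N).
It fails at once if a bystander is moved by more than 15 mm or lifted (distance of any of seal_mid, ink_stick_mid, paste_box_mid, paperweight_mid, brush_mid, ink_bottle_mid, water_cup_mid from where it was at the start of the episode above 0.015 m).
It also fails if it takes over 58 s, if anything falls off the work surface, if the arm or the gripper's body presses on something with over 40 N, if the wrist force passes 120 N, or if a joint passes its speed limit or range.

### The arm

A 6-joint arm with a two-finger parallel gripper is mounted at the origin on the work surface. World frame = base frame: x ahead of the robot, y to its left, z up, the work surface at z = 0. Lengths are in m, angles in rad, forces in N, time in s.
With the tool pointing down it reaches from about 0.35 to 0.975 m from the base axis. Payload 4.9 kg.
Tool frame: the origin (TCP) lies midway between the tips of the shut fingers; the grasp point (between the pads) lies 19 mm behind it; z points along the fingers, y is the line along which they close (so a half turn about z gives the same grasp; the last joint's range is limited). The gripper opens to 85 mm and grips with 20 to 120 N. Pads are 22 mm wide; open, the fingers measure 114 mm over their backs; the gripper's body (76 mm by 85 mm) begins 54 mm behind the grasp point. The pads swing forward as they close: fully open they stand 13 mm farther back than shut.
Start: joints at [1.161, 0.053, 1.613, -0, 1.476, -0.119], TCP at [0.179, 0.599, 0.231] pointing down, gripper open.
Joint ranges: [-3.01, 3.01], [-1.01, 2.22], [0.06, 2.58], [-1.02, 4.17], [0.09, 2.62], [-3.14, 3.14]. Speed limits (rad/s): [2.57, 2.57, 3.14, 3.14, 3.14, 3.14].

### API

Orientations are given as a unit quaternion [w, x, y, z].
In Python, from plant import state, grab_frame, camera_info, job_done, spot_in, masks_of, pinpoint gives the robot as it stands.
- The arm moves only by the shell command python3 -m handwheel 'ROWS' [OPENING]. ROWS is JSON, a list that holds one entry, the list of rows, each a list of 6 numbers: the shift along the world's x, y, z in m, then the turn, a rotation vector about the world's x, y, z in degrees. In form: [[[tx, ty, tz, ax, ay, az], ...]]. A call has 1 to 20 rows; each row shifts and turns the commanded pose from where the row before left it; what a row does not reach is not made up. A row lasts 1/12 s, in which the tool goes at most 41.7 mm and 7.16 degrees, less where a joint would pass 70% of its speed; a pose out of reach is approached as far as the arm can. A call is refused whole if a number of a shift passes 0.0417 or a number of a turn 7.16, either way. A call with a gripper value outside its range is refused whole. OPENING is the opening, from 0 (shut) to 1 (fully open), set as the call begins (- or left out, the last holds). The fingers move at their own pace and stop on an object; the grip force is fixed at half the most. Time passes only in rows, so rows that do not move let the fingers close. It gives the time, the measured TCP pose, the force, the opening and the grip force at its end, in the units of the state.
- state(): the state, without advancing time (a new reading comes with each control period).
- grab_frame(name): name is "scene" or "top" or "wrist"; returns (picture, depth): 384x512x3 uint8, blue, green, red; 384x512 float32, m along the optical axis (not along the pixel's ray), 0 where there is no reading.
- camera_info(name): a dict with "fx", "fy", "cx", "cy" (pixels), "distortion" ([k1, k2, p1, p2, k3] as OpenCV has them; the pictures are not rectified), "T" (4x4, takes a point from camera to world coordinates). Camera axes: x right, y up, looking along -z (the intrinsics and any distortion apply to the point x, -y, -z); pixel columns grow to the right and rows downward; lengths in m; the calibration is good to about 2 mm. A picture is of the moment at which its call begins: read the wrist's pose just before it. camera_info takes no time and is no camera call; for the wrist camera it gives the pose at the moment of the call.
- job_done(): hands the job in; it is judged then, once.
Trained networks look in the newest picture that a camera, given by its name, has taken for a name from the list of things; names that differ only in an ending like _2 or _b are one class to them, and where a whole thing is asked for, a point or a joint stands for the part that bears it (a point fixed in the world has none). Each returns a list of dicts, best first, with "conf" (0 to 1); they miss things now and then, are a little off and sometimes report something else, mostly with a low value. They report only what shows in the picture. A call takes as long as a camera call.
- spot_in(camera, thing): "box" ([left, top, width, height] in pixels, round what is visible of it).
- masks_of(camera, thing): "region" (384x512 bool, what is visible of it) and "box" ([left, top, width, height] in pixels, round what is visible of it).
- pinpoint(camera, thing): "position" ([column, row] in pixels: a listed point, or the origin of a listed thing).
The state is a dict: "time": time; "joint_pos": joint angles; "joint_vel": joint speeds; "joint_efforts": joint torques, N m; "tool_pos": TCP position; "tool_rot": TCP orientation; "contact_force": force on the tool from outside, world axes, zero at the start; "ft_torque": the same for the moment, N m; "gripper_width": opening from 0.0 (shut) to 1.0 (fully open); "grasp_force": force on a finger pad.
Only numpy, scipy, OpenCV 4.12 (cv2) and the standard library are available. Lean on these libraries where they do the work, as an engineer would, in place of code of your own. Each camera call takes 0.05 s, during which the arm holds its last target. There are 200 camera calls.

## Working session

There is one attempt and no reset: what is moved stays moved. The work goes in short steps, Python scripts to look and compute and a shell command to move; the robot and the scene stay as the last step left them, time stands still between calls to the robot, and variables do not carry over. Pictures are saved under pics/ and viewed, at most 10 in all, crops included, and the job is handed in when it is done.

```bash
mkdir -p pics
cat > h.py <<'E'
import numpy as np, cv2
from plant import *
def ray(cam,px,info=None):
    c=info or camera_info(cam); K=np.array([[c['fx'],0,c['cx']],[0,c['fy'],c['cy']],[0,0,1]])
    u=cv2.undistortPoints(np.array([[px]],float),K,np.array(c['distortion'],float))[0,0]
    T=np.array(c['T']); return T[:3,3],T[:3,:3]@np.array([u[0],-u[1],-1.])
def atz(cam,px,z):
    o,d=ray(cam,px); return o+d*(z-o[2])/d[2]
def proj(cam,p):
    c=camera_info(cam);T=np.array(c['T']);q=T[:3,:3].T@(np.array(p)-T[:3,3])
    K=np.array([[c['fx'],0,c['cx']],[0,c['fy'],c['cy']],[0,0,1]])
    return cv2.projectPoints(np.array([[q[0],-q[1],-q[2]]]),np.zeros(3),np.zeros(3),K,np.array(c['distortion'],float))[0][0,0]
E
python3 - <<'E'
from h import *
Z=dict(selector_hub=.09,selector_tip=.076,start_button_top=.082,seal_mid=.09,ink_stick_mid=.0655,grinder=0,paste_box_mid=.017,ink_bottle_mid=.075,water_cup_mid=.037)
for cam in ['top','scene']:
    im,d=grab_frame(cam); cv2.imwrite(f'pics/{cam}0.png',im)
    for n,z in Z.items():
        for r in pinpoint(cam,n)[:1]: print(cam,n,round(r['conf'],2),np.round(r['position']),np.round(atz(cam,r['position'],z),4))
s=state();print(s['time'],s['tool_pos'],s['tool_rot'])
E
```

```text
top selector_hub 0.76 [254. 164.] [ 0.5471 -0.0208  0.09  ]
top selector_tip 0.48 [239. 159.] [0.564  0.0248 0.076 ]
top start_button_top 0.49 [301. 159.] [ 0.5646 -0.1729  0.082 ]
top seal_mid 0.63 [283. 136.] [ 0.6404 -0.1155  0.09  ]
top grinder 0.86 [267. 155.] [ 0.5992 -0.0665  0.    ]
top paste_box_mid 0.76 [361. 226.] [ 0.3628 -0.3698  0.017 ]
top ink_bottle_mid 0.93 [120. 141.] [0.6214 0.4112 0.075 ]
top water_cup_mid 0.74 [383. 150.] [ 0.6104 -0.447   0.037 ]
scene selector_hub 0.76 [274. 199.] [ 0.5648 -0.0301  0.09  ]
scene start_button_top 0.4 [258. 226.] [ 0.5697 -0.1661  0.082 ]
scene seal_mid 0.66 [285. 219.] [ 0.639  -0.1021  0.09  ]
scene ink_stick_mid 0.62 [304. 210.] [ 0.6709 -0.0071  0.0655]
scene grinder 0.57 [278. 226.] [ 0.6009 -0.0602  0.    ]
scene paste_box_mid 0.67 [175. 261.] [ 0.3693 -0.367   0.017 ]
scene ink_bottle_mid 0.64 [331. 143.] [0.6344 0.4266 0.075 ]
scene water_cup_mid 0.93 [226. 305.] [ 0.605  -0.4469  0.037 ]
1.0 [0.17920747 0.59873967 0.2313161 ] [ 1.61099018e-05  1.44902371e-01  9.89445957e-01 -2.21324917e-06]
```

Run:
```python
from h import *
im=cv2.imread('pics/top0.png'); cv2.imwrite('pics/t0c.png',cv2.resize(im[90:240,180:380],None,fx=4,fy=4,interpolation=2))
T=np.array(camera_info('wrist')['T']);print(np.round(T,3)); print(camera_info('wrist')['fx'])
```

```text
[[ 0.286 -0.91  -0.301  0.102]
 [ 0.958  0.272  0.089  0.622]
 [ 0.    -0.314  0.949  0.376]
 [ 0.     0.     0.     1.   ]]
341.26133982262155
```

View pics/t0c.png

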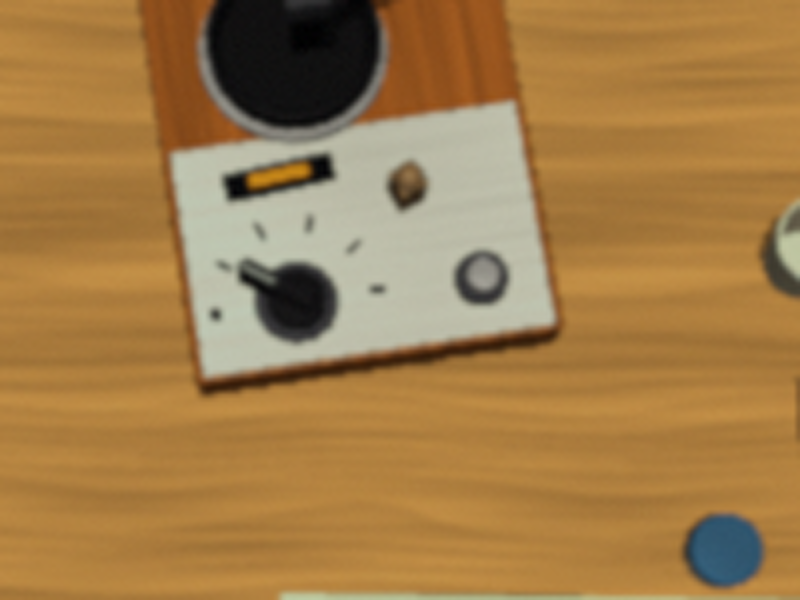

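View pics/scene0.png

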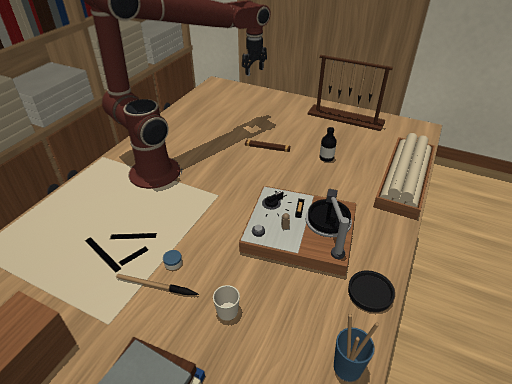

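The pointer already stands at the speed-1 line (crop: tip at 245,268, hub at 297,300, line 1 at 222,265, dot at 215,314). That means two clicks to go, not three. The button is at (481,277), with the seal and the ink stick behind. I'll move above for a close look.

```bash
python3 -m handwheel '[[[0.0185,-0.0325,0.001,0,0,-0.55],[0.0185,-0.0325,0.001,0,0,-0.55],[0.0185,-0.0325,0.001,0,0,-0.55],[0.0185,-0.0325,0.001,0,0,-0.55],[0.0185,-0.0325,0.001,0,0,-0.55],[0.0185,-0.0325,0.001,0,0,-0.55],[0.0185,-0.0325,0.001,0,0,-0.55],[0.0185,-0.0325,0.001,0,0,-0.55],[0.0185,-0.0325,0.001,0,0,-0.55],[0.0185,-0.0325,0.001,0,0,-0.55],[0.0185,-0.0325,0.001,0,0,-0.55],[0.0185,-0.0325,0.001,0,0,-0.55],[0.0185,-0.0325,0.001,0,0,-0.55],[0.0185,-0.0325,0.001,0,0,-0.55],[0.0185,-0.0325,0.001,0,0,-0.55],[0.0185,-0.0325,0.001,0,0,-0.55],[0.0185,-0.0325,0.001,0,0,-0.55],[0.0185,-0.0325,0.001,0,0,-0.55],[0,0,0,0,0,0],[0,0,0,0,0,0]]]' 0
cat > look.py <<'E'
import sys
from h import *
Z=dict(selector_hub=.09,selector_tip=.076,start_button_top=.082,seal_mid=.09,ink_stick_mid=.0655,grinder=0)
s=state();print(s['time'],np.round(s['tool_pos'],4),np.round(s['tool_rot'],3))
im,d=grab_frame('wrist'); cv2.imwrite(f'pics/{sys.argv[1]}.png',im); P={}
for n,z in Z.items():
    for r in pinpoint('wrist',n)[:1]:
        P[n]=atz('wrist',r['position'],z); c,w=np.int32(r['position'])
        print(n,round(r['conf'],2),np.round(r['position']),np.round(P[n],4),'depth z',end=' ')
        o,dd=ray('wrist',r['position']); dp=d[w,c]; T=np.array(camera_info('wrist')['T'])
        print(np.round((o+dd*dp)[2],4))
a=lambda v:np.degrees(np.arctan2(v[1],v[0]))
h=P['selector_hub']
if 'selector_tip' in P: v=P['selector_tip']-h; print('bar angle',a(v),'r',np.hypot(*v[:2]))
v=P['start_button_top']-h; print('yaw',a(v)-np.degrees(np.arctan2(-150,-5)),'dist',np.hypot(*v[:2]))
E
python3 look.py w1
```

```text
time: 2.67
tool_pos: [0.5126, 0.0122, 0.2492]
tool_rot: [-0.0, 0.231, 0.973, 0.0]
contact_force: [-0.1, 0.1, -0.3]
gripper_width: -0.002
grasp_force: 0.0
2.6667 [0.5126 0.0122 0.2492] [-0.     0.231  0.973  0.   ]
selector_hub 0.91 [247. 220.] [ 0.5494 -0.0165  0.09  ] depth z 0.0923
selector_tip 0.8 [297. 215.] [0.5721 0.0282 0.076 ] depth z 0.0896
start_button_top 0.92 [132. 291.] [ 0.5712 -0.1685  0.082 ] depth z 0.0847
ink_stick_mid 0.67 [301. 284.] [ 0.6543 -0.0029  0.0655] depth z 0.0747
grinder 0.73 [232. 246.] [ 0.6058 -0.0695  0.    ] depth z 0.0615
bar angle 63.11560410968849 r 0.05013543633711795
yaw 10.059278606717328 dist 0.1535267390905297
```

View pics/w1.png

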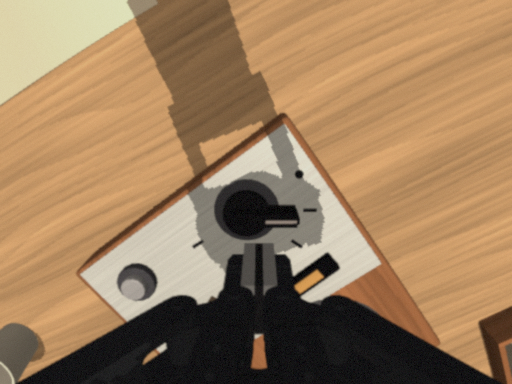

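The wrist view shows the pointer from the hub (247,210) to its tip (298,216), aimed at line 1 (310,210). The dot is at (299,174), and the sizes agree with those given. I'll go down on the anticlockwise side, with the shut fingers parallel to the bar.

```bash
python3 -m handwheel '[[[0.0137,0.0124,0,0,0,0],[0.0137,0.0124,0,0,0,0],[0,0,-0.03,0,0,0],[0,0,-0.03,0,0,0],[0,0,-0.03,0,0,0],[0,0,-0.03,0,0,0],[0,0,-0.02,0,0,0],[0,0,-0.015,0,0,0],[0,0,-0.012,0,0,0],[0,0,-0.012,0,0,0],[0,0,0,0,0,0],[0,0,0,0,0,0],[0,0,0,0,0,0]]]'
cat > arc.py <<'E'
import numpy as np
H=np.array([.549,-.0165]); 
def p(b,off=.018,r=.044):
    b=np.radians(b);u=np.array([np.cos(b),np.sin(b)]);return H+r*u+off*np.array([-u[1],u[0]])
print('start',p(63.5,.032),p(63.5))
q=p(63.5)
for b in np.arange(57.5,-3,-6): print(b,p(b),np.round(p(b)-q,4)); q=p(b)
E
python3 arc.py; python3 look.py w2
```

```text
time: 4.1
tool_pos: [0.5405, 0.0386, 0.0715]
tool_rot: [0.001, 0.23, 0.973, 0.0]
contact_force: [-1.3, 0.8, 0.6]
gripper_width: -0.0
grasp_force: 0.0
start [0.5399948  0.03715544] [0.55252389 0.03090867]
57.5 [0.55746014 0.03028062] [ 0.0049 -0.0006]
51.5 [0.5623037  0.02914002] [ 0.0048 -0.0011]
45.5 [0.5670015  0.02749939] [ 0.0047 -0.0016]
39.5 [0.57150207 0.02537668] [ 0.0045 -0.0021]
33.5 [0.57575611 0.02279517] [ 0.0043 -0.0026]
27.5 [0.579717   0.01978313] [ 0.004 -0.003]
21.5 [0.58334135 0.01637357] [ 0.0036 -0.0034]
15.5 [0.58658945 0.01260384] [ 0.0032 -0.0038]
9.5 [0.58942571 0.00851524] [ 0.0028 -0.0041]
3.5 [0.59181906 0.00415256] [ 0.0024 -0.0044]
-2.5 [ 5.93743271e-01 -4.36385056e-04] [ 0.0019 -0.0046]
4.1 [0.5405 0.0386 0.0715] [0.001 0.23  0.973 0.   ]
selector_hub 0.97 [154. 344.] [ 0.5516 -0.0223  0.09  ] depth z 0.1396
selector_tip 0.82 [263. 328.] [0.5754 0.0235 0.076 ] depth z 0.1111
bar angle 62.5140144947389 r 0.05167449602884055Traceback (most recent call last):
  File "look.py", line 15, in <module>
    v=P['start_button_top']-h; print('yaw',a(v)-np.degrees(np.arctan2(-150,-5)),'dist',np.hypot(*v[:2]))
      ~^^^^^^^^^^^^^^^^^^^^
KeyError: 'start_button_top'
```

View pics/w2.png

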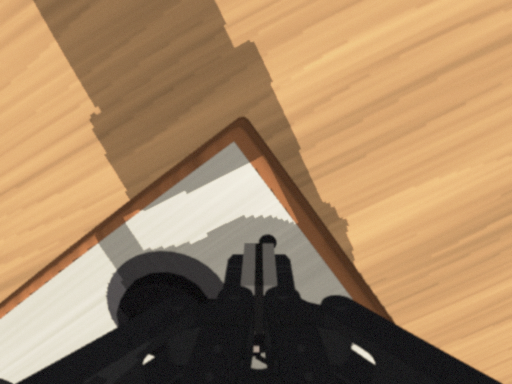

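The fingers stand beside the pointer's left flank, close to the dot at (267,240), and the hub is at (165,290). Now the first push.

```bash
python3 -m handwheel '[[[0.004,-0.0025,0,0,0,0],[0.004,-0.0025,0,0,0,0],[0.004,-0.0027,0,0,0,0],[0.0025,-0.0003,0,0,0,-3],[0.0025,-0.0003,0,0,0,-3],[0.0024,-0.0005,0,0,0,-3],[0.0024,-0.0006,0,0,0,-3],[0,0,0,0,0,0],[0,0,0,0,0,0]]]'
```

```text
time: 5.2
tool_pos: [0.5616, 0.029, 0.0702]
tool_rot: [-0.0, 0.33, 0.944, 0.0]
contact_force: [-1.7, 0.0, 0.8]
gripper_width: -0.002
grasp_force: 0.5
```

```bash
python3 -m handwheel '[[[0.0024,-0.0008,0,0,0,-3],[0.0023,-0.0008,0,0,0,-3],[0.0023,-0.001,0,0,0,-3],[0,0,0,0,0,0],[0,0,0,0,0,0],[0,0,0,0,0,0]]]'; sed -i "s/^v=P\['start/if 'start_button_top' in P: v=P['start/" look.py; python3 look.py w3
```

```text
time: 5.7
tool_pos: [0.5684, 0.0264, 0.0703]
tool_rot: [0.0, 0.403, 0.915, -0.0]
contact_force: [-1.5, 0.1, 0.2]
gripper_width: 0.0
grasp_force: 0.0
5.7 [0.5684 0.0264 0.0703] [ 0.     0.403  0.915 -0.   ]Traceback (most recent call last):
  File "look.py", line 13, in <module>
    h=P['selector_hub']
      ~^^^^^^^^^^^^^^^^
KeyError: 'selector_hub'
```

```bash
cat > look2.py <<'E'
import sys
from h import *
out=[]
for cam in ['scene','top','wrist']:
    im,d=grab_frame(cam)
    for n,z in dict(selector_hub=.09,selector_tip=.076).items():
        for r in pinpoint(cam,n)[:1]: print(cam,n,round(r['conf'],2),np.round(r['position']),np.round(atz(cam,r['position'],z),4))
    if cam!='wrist':
        c=np.int32(proj(cam,[.56,0,.08])); im=im[c[1]-32:c[1]+32,c[0]-32:c[0]+32]
    out.append(cv2.resize(im,(266,266),interpolation=2))
cv2.imwrite(f'pics/{sys.argv[1]}.png',np.hstack(out))
E
python3 look2.py m3
```

```text
scene selector_hub 0.66 [270. 199.] [ 0.5519 -0.0334  0.09  ]
scene selector_tip 0.67 [285. 199.] [0.5954 0.0065 0.076 ]
top selector_hub 0.53 [253. 164.] [ 0.5468 -0.0202  0.09  ]
top selector_tip 0.48 [240. 154.] [0.5806 0.0215 0.076 ]
```

View pics/m3.png

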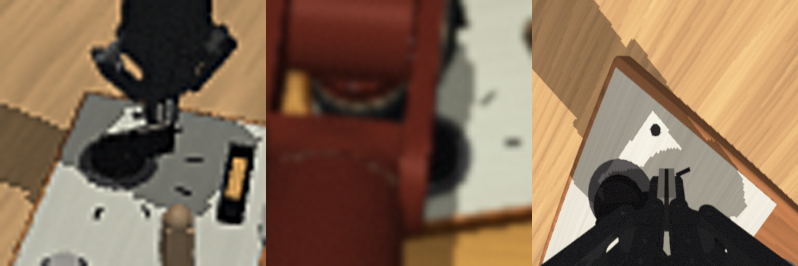

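The scene crop shows the fingers at the left flank, with the bar still short of line 2 (190,158). I'll carry on slowly.

```bash
python3 -m handwheel '[[[0.0023,-0.001,0,0,0,-3],[0.0022,-0.0012,0,0,0,-3],[0,0,0,0,0,0],[0,0,0,0,0,0],[0,0,0,0,0,0]]]'; python3 look2.py m4
```

```text
time: 6.92
tool_pos: [0.5728, 0.0243, 0.0703]
tool_rot: [-0.0, 0.45, 0.893, -0.0]
contact_force: [0.5, -0.8, 0.2]
gripper_width: 0.001
grasp_force: 0.0
scene selector_hub 0.77 [270. 199.] [ 0.5538 -0.0349  0.09  ]
scene selector_tip 0.58 [287. 198.] [0.5991 0.0156 0.076 ]
top selector_hub 0.61 [253. 164.] [ 0.5445 -0.0196  0.09  ]
top selector_tip 0.56 [267. 154.] [ 0.5825 -0.0645  0.076 ]
```

View pics/m4.png

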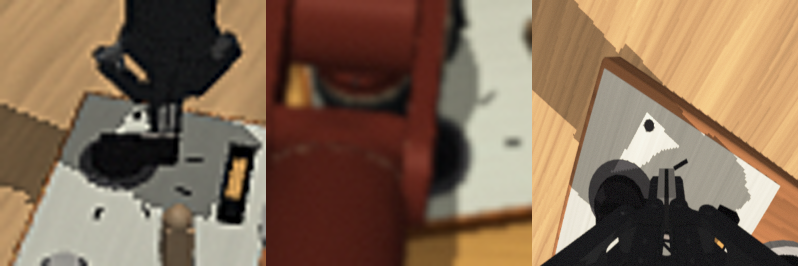

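The force dropped and the bar now points at line 2 (195,160), so it has clicked into speed 2. On to the next crest.

```bash
python3 -m handwheel '[[[0.0021,-0.0013,0,0,0,-3],[0.0021,-0.0014,0,0,0,-3],[0.002,-0.0015,0,0,0,-3],[0.0019,-0.0016,0,0,0,-3],[0.0018,-0.0017,0,0,0,-3],[0.0017,-0.0018,0,0,0,-3],[0.0016,-0.0019,0,0,0,-3],[0.0015,-0.002,0,0,0,-3],[0.0014,-0.002,0,0,0,-3],[0,0,0,0,0,0],[0,0,0,0,0,0]]]'
```

```text
time: 8.28
tool_pos: [0.5891, 0.0093, 0.0704]
tool_rot: [-0.0, 0.646, 0.763, 0.0]
contact_force: [0.6, 1.0, 0.3]
gripper_width: 0.003
grasp_force: 0.5
```

```bash
python3 -m handwheel '[[[0.0013,-0.0021,0,0,0,-3],[0,0,0,0,0,0],[0,0,0,0,0,0]]]'
```

```text
time: 8.53
tool_pos: [0.5902, 0.007, 0.0703]
tool_rot: [0.0, 0.666, 0.746, -0.0]
contact_force: [-0.4, 0.5, 0.4]
gripper_width: 0.001
grasp_force: 0.2
```

```bash
python3 -m handwheel '[[[0.0012,-0.0022,0,0,0,-3],[0,0,0,0,0,0],[0,0,0,0,0,0]]]'; python3 look2.py m5
```

```text
time: 8.78
tool_pos: [0.5913, 0.0047, 0.0702]
tool_rot: [-0.0, 0.685, 0.729, -0.0]
contact_force: [0.2, -0.7, -0.1]
gripper_width: 0.0
grasp_force: 0.0
scene selector_hub 0.67 [271. 199.] [ 0.5564 -0.0313  0.09  ]
scene selector_tip 0.65 [284. 204.] [ 0.6032 -0.0205  0.076 ]
```

View pics/m5.png

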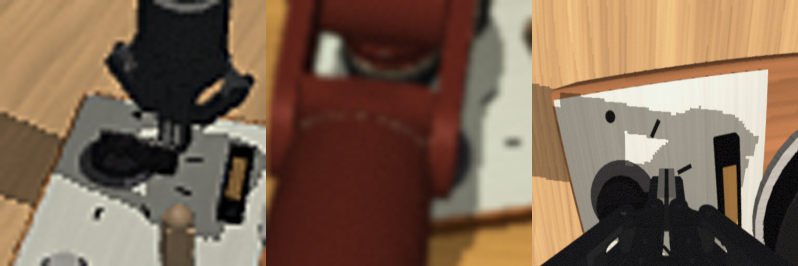

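```bash
python3 -m handwheel '[[[0.0011,-0.0022,0,0,0,-3],[0,0,0,0,0,0],[0,0,0,0,0,0],[0,0,0,0,0,0]]]'; python3 look2.py m6
```

```text
time: 9.57
tool_pos: [0.5925, 0.0027, 0.0703]
tool_rot: [-0.0, 0.704, 0.71, -0.0]
contact_force: [-0.1, 0.1, 0.4]
gripper_width: -0.003
grasp_force: 0.0
scene selector_hub 0.77 [270. 200.] [ 0.5558 -0.0386  0.09  ]
scene selector_tip 0.66 [286. 204.] [ 0.6073 -0.0185  0.076 ]
top selector_hub 0.48 [390. 226.] [ 0.3543 -0.4419  0.09  ]
wrist selector_hub 0.45 [377. 268.] [0.643 0.009 0.09 ]
```

View pics/m6.png

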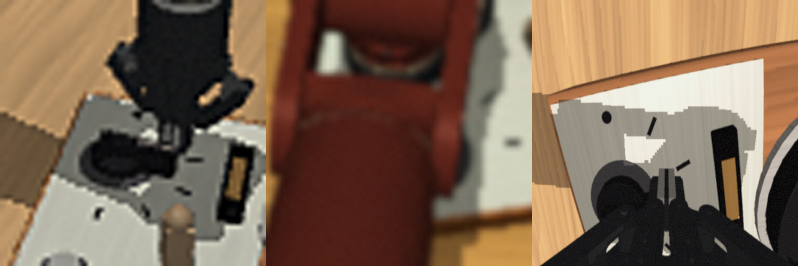

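The bar tip (178,165) lies between lines 2 (195,159) and 3 (183,192), right at the crest. A little further.

```bash
python3 -m handwheel '[[[0.001,-0.0023,0,0,0,-3],[0.0009,-0.0023,0,0,0,-3],[0,0,0,0,0,0],[0,0,0,0,0,0],[0,0,0,0,0,0]]]'; python3 look2.py m7
```

```text
time: 10.43
tool_pos: [0.5944, -0.0019, 0.0703]
tool_rot: [-0.0, 0.74, 0.672, -0.0]
contact_force: [0.5, -0.9, 0.7]
gripper_width: -0.001
grasp_force: 0.0
scene selector_hub 0.55 [272. 198.] [ 0.5583 -0.025   0.09  ]
scene selector_tip 0.44 [282. 205.] [ 0.5977 -0.0302  0.076 ]
top selector_hub 0.41 [129. 229.] [0.3345 0.3615 0.09  ]
```

View pics/m7.png

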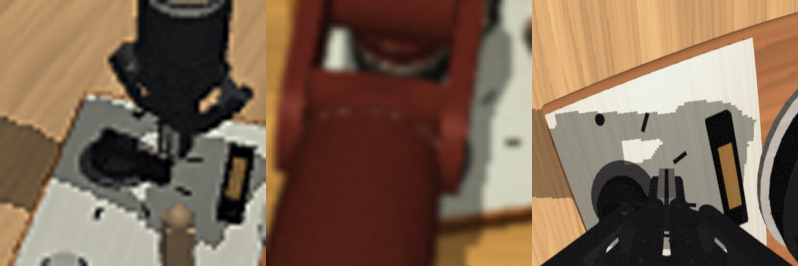

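The bar tip (172,176) has jumped to line 3. I'll back off, rise and measure it with the wrist camera.

```bash
python3 -m handwheel '[[[0,0.007,0,0,0,0],[0,0.012,0,0,0,0],[0,0.012,0.01,0,0,0],[-0.005,0.01,0.03,0,0,0],[-0.005,0,0.035,0,0,0],[-0.005,0,0.035,0,0,0],[-0.005,0,0.035,0,0,0],[0,0,0.02,0,0,0],[0,0,0,0,0,0],[0,0,0,0,0,0]]]'; python3 look.py w8; python3 look.py w9
```

```text
time: 11.72
tool_pos: [0.5754, 0.0401, 0.2381]
tool_rot: [0.002, 0.74, 0.672, 0.002]
contact_force: [0.0, -0.2, 0.1]
gripper_width: -0.001
grasp_force: 0.0
11.7167 [0.5754 0.0401 0.2381] [0.002 0.74  0.672 0.002]
selector_hub 0.67 [234. 241.] [ 0.5453 -0.0199  0.09  ] depth z 0.0885
selector_tip 0.84 [291. 238.] [ 0.5984 -0.0288  0.076 ] depth z 0.0856
start_button_top 0.67 [272. 354.] [ 0.5681 -0.1666  0.082 ] depth z 0.2985
seal_mid 0.86 [335. 308.] [ 0.6375 -0.1055  0.09  ] depth z 0.2872
ink_stick_mid 0.83 [342. 205.] [ 0.6519 -0.0037  0.0655] depth z 0.0685
grinder 0.93 [286. 245.] [ 0.596  -0.0761  0.    ] depth z 0.0878
bar angle -9.479589076044423 r 0.053765363344306316
yaw 10.729224241896603 dist 0.14847897950803424
12.0667 [0.5738 0.0392 0.2337] [-0.001  0.741  0.672 -0.001]
selector_hub 0.71 [240. 243.] [ 0.5509 -0.0242  0.09  ] depth z 0.0931
selector_tip 0.81 [295. 239.] [ 0.6032 -0.0314  0.076 ] depth z 0.0881
start_button_top 0.54 [273. 357.] [ 0.5697 -0.1734  0.082 ] depth z 0.3019
ink_stick_mid 0.65 [346. 207.] [ 0.657  -0.0076  0.0655] depth z 0.0754
grinder 0.89 [290. 246.] [ 0.6029 -0.0788  0.    ] depth z 0.0968
bar angle -7.915923149826759 r 0.05279257281659009
yaw 9.073745203482645 dist 0.15036265217147196
```

The bar is at -9°, against an expected -8.5 ± 1° for speed 3. Next I'll go to the button and look from close by.

```bash
python3 -m handwheel '[[[0,-0.025,0,0,0,0],[0,-0.025,0,0,0,0],[0,-0.025,0,0,0,0],[0,-0.025,0,0,0,0],[0,-0.025,0,0,0,0],[0,-0.025,0,0,0,0],[0,-0.025,-0.005,0,0,0],[0,-0.025,-0.01,0,0,0],[0,-0.025,-0.01,0,0,0],[0,-0.02,-0.005,0,0,0],[0,0,0,0,0,0],[0,0,0,0,0,0],[0,0,0,0,0,0]]]'; python3 look.py w10;python3 look.py w11
```

```text
time: 13.5
tool_pos: [0.5747, -0.2055, 0.2057]
tool_rot: [0.0, 0.741, 0.672, 0.0]
contact_force: [-0.7, -0.2, -0.4]
gripper_width: -0.001
grasp_force: 0.0
13.5 [ 0.5747 -0.2055  0.2057] [0.    0.741 0.672 0.   ]
start_button_top 0.76 [249. 142.] [ 0.5709 -0.1701  0.082 ] depth z 0.0847
seal_mid 0.65 [335.  49.] [ 0.64   -0.1076  0.09  ] depth z 0.1188
grinder 0.73 [278.  22.] [ 0.6057 -0.073   0.    ] depth z 0.0618
13.85 [ 0.5747 -0.2054  0.2057] [0.    0.74  0.672 0.   ]
start_button_top 0.83 [248. 145.] [ 0.5694 -0.1735  0.082 ] depth z 0.0832
seal_mid 0.83 [337.  51.] [ 0.6405 -0.1095  0.09  ] depth z 0.1192
grinder 0.93 [275.  27.] [ 0.6025 -0.0775  0.    ] depth z 0.0613Traceback (most recent call last):
  File "look.py", line 13, in <module>
    h=P['selector_hub']
      ~^^^^^^^^^^^^^^^^
KeyError: 'selector_hub'
Traceback (most recent call last):
  File "look.py", line 13, in <module>
    h=P['selector_hub']
      ~^^^^^^^^^^^^^^^^
KeyError: 'selector_hub'
```

View pics/w11.png

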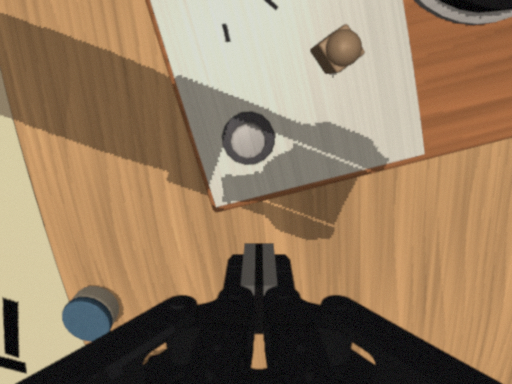

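The button's steel top is at (248,139) inside its dark ring, and the seal at (337,48) is well clear. I'll go above it and down to just over the top.

```bash
python3 -m handwheel '[[[-0.0025,0.018,0,0,0,0],[-0.0025,0.0185,0,0,0,0],[0,0,-0.03,0,0,0],[0,0,-0.03,0,0,0],[0,0,-0.025,0,0,0],[0,0,-0.015,0,0,0],[0,0,-0.01,0,0,0],[0,0,-0.006,0,0,0],[0,0,0,0,0,0],[0,0,0,0,0,0],[0,0,0,0,0,0]]]'
```

```text
time: 15.12
tool_pos: [0.5706, -0.1699, 0.091]
tool_rot: [0.001, 0.741, 0.672, 0.001]
contact_force: [0.5, -0.5, -0.5]
gripper_width: -0.0
grasp_force: 0.0
```

```bash
python3 -m handwheel '[[[0,0,-0.003,0,0,0],[0,0,-0.003,0,0,0],[0,0,-0.003,0,0,0],[0,0,-0.002,0,0,0],[0,0,-0.002,0,0,0],[0,0,0,0,0,0],[0,0,0,0,0,0],[0,0,0,0,0,0]]]'
```

```text
time: 15.78
tool_pos: [0.57, -0.1697, 0.077]
tool_rot: [0.001, 0.741, 0.672, 0.0]
contact_force: [-0.0, 0.3, 5.0]
gripper_width: -0.005
grasp_force: 2.1
```

```bash
python3 -m handwheel '[[[0,0,-0.001,0,0,0],[0,0,-0.001,0,0,0],[0,0,0,0,0,0],[0,0,0,0,0,0],[0,0,0,0,0,0]]]'
```

```text
time: 16.2
tool_pos: [0.5701, -0.1697, 0.0759]
tool_rot: [0.001, 0.741, 0.672, 0.0]
contact_force: [-1.9, 0.2, 10.0]
gripper_width: 0.002
grasp_force: 5.1
```

The button is at its stop (10 N). I'll lift straight up, then check the selector once more.

```bash
python3 -m handwheel '[[[0,0,0.005,0,0,0],[0,0,0.01,0,0,0],[0,0,0.025,0,0,0],[0,0,0.03,0,0,0],[0,0,0.03,0,0,0],[0,0,0.03,0,0,0],[0,0.02,0.01,0,0,0],[0,0.03,0,0,0,0],[0,0.03,0,0,0,0],[0,0.03,0,0,0,0],[0,0.03,0,0,0,0],[0,0.03,0,0,0,0],[0,0.02,0,0,0,0],[0,0.02,0,0,0,0],[0,0,0,0,0,0],[0,0,0,0,0,0],[0,0,0,0,0,0]]]'; python3 look.py w12
```

```text
time: 17.62
tool_pos: [0.569, 0.0401, 0.2137]
tool_rot: [-0.0, 0.741, 0.672, -0.001]
contact_force: [0.3, -1.1, -0.3]
gripper_width: -0.0
grasp_force: 0.0
17.6167 [0.569  0.0401 0.2137] [-0.     0.741  0.672 -0.001]
selector_hub 0.74 [244. 251.] [ 0.5502 -0.0212  0.09  ] depth z 0.0929
selector_tip 0.65 [300. 247.] [ 0.6009 -0.0293  0.076 ] depth z 0.0892
start_button_top 0.33 [356. 213.] [0.652  0.0021 0.082 ] depth z 0.0736
ink_stick_mid 0.77 [353. 212.] [ 0.6537 -0.0043  0.0655] depth z 0.0744
grinder 0.74 [297. 251.] [ 0.6039 -0.0742  0.    ] depth z 0.3589
bar angle -9.069215781084827 r 0.05139725616467107
yaw 104.78129411743649 dist 0.10447289818032429
```

```bash
python3 -c "from plant import *; print(job_done())"
```

```text
the job is handed in; nothing more can be done
None
```

I've handed the job in: the selector rests at speed three (it started at speed one, so I pushed it two clicks), and after that I pressed the start button to its stop and released it; the arm is clear of everything, but I measured only the selector afterwards, not the button's return.

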